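# Seat a plate in the holding fixture and lock the toggle clamp

## Robot

A 6-joint arm with a two-finger parallel gripper is mounted at the origin on the work surface. World frame = base frame: x ahead of the robot, y to its left, z up, the work surface at z = 0. Lengths are in m, angles in rad, forces in N, time in s.
With the tool pointing down it reaches from about 0.25 to 0.775 m from the base axis. Payload 4 kg.
Tool frame: the origin (TCP) lies at the very end of the fingers, on their centre line; the grasp point (between the pads) lies 19 mm behind it; x points along the fingers, y is the direction in which the jaws open and shut, and the axes are right-handed (so a half turn about x gives the same grasp; the last joint's range is limited). The gripper opens to 94 mm and grips with 3 to 60 N. Pads are 16 mm wide; open, the fingers measure 119 mm over their backs; the gripper's body (75 mm by 177 mm) begins 78 mm behind the grasp point.
Start: joints at [-1.269, 0.087, 1.371, -0, 1.684, -0.103], TCP at [0.217, -0.506, 0.206] pointing down, gripper open.
Joint ranges: [-3.1, 3.1], [-0.76, 2.03], [0.27, 2.55], [-1.08, 4.22], [0.17, 2.65], [-2.57, 2.57]. Speed limits (rad/s): [2.79, 2.79, 3.14, 3.14, 3.14, 3.14].

## Interface

Orientations are given as [roll, pitch, yaw] about the fixed x, y, z axes, in that order (R = Rz(yaw) Ry(pitch) Rx(roll)).
In Python, from bench import robot gives the robot as it stands.
- The arm moves only by the tool carry_out, never from a script. Its argument "targets" is a list of rows, each a list of 5 numbers: the closure, from 0 (fully open) to 1 (shut), then the shift along the tool's x, y, z in cm, then the turn about the tool's x in degrees. In form: [[fingers, tx, ty, tz, turn], ...]. A call has 1 to 20 rows; each row shifts and turns the commanded pose from where the row before left it, along the tool's axes as they then stand; what a row does not reach is not made up. A row lasts 1/10 s, in which the tool goes at most 50 mm and 8.59 degrees, less where a joint would pass 70% of its speed; a pose out of reach is approached as far as the arm can. A call is refused whole if a number of a shift passes 5 or a number of a turn 8.59, either way. A call with a gripper value outside its range is refused whole. The fingers move at their own pace and stop on an object; the grip force is fixed at half the most. Time passes only in rows, so rows that do not move let the fingers close. It gives the time, the measured TCP pose, the force and the opening at its end, in the units of the state.
- robot.get_obs(): the state, without advancing time (a new reading comes with each control period).
- robot.snapshot(name): name is "scene" or "side" or "wrist"; returns a dict with "image" (400x640x3 uint8, red, green, blue), "camera_matrix" (3x3 intrinsics, pixels), "distortion" ([k1, k2, p1, p2, k3] as OpenCV has them; the pictures are not rectified), "pose" (4x4, takes a point from camera to world coordinates). Camera axes: x right, y up, looking along -z (the intrinsics and any distortion apply to the point x, -y, -z); pixel columns grow to the right and rows downward; lengths in m; the calibration is good to about 2 mm. A picture is of the moment at which its call begins. There is no depth.
- robot.close_job(): hands the job in, once; it reports no verdict.
The state is a dict: "time": time; "joint_positions": joint angles; "qvel": joint speeds; "joint_torque": joint torques, N m; "tool_pos": TCP position; "ee_rot": TCP orientation; "wrist_force": force on the tool from outside, world axes, zero at the start; "wrist_torque": the same for the moment, N m; "width": finger opening in m.
Only numpy, scipy, OpenCV 4.12 (cv2) and the standard library are available. Lean on these libraries where they do the work, as an engineer would, in place of code of your own. Each camera call takes 0.05 s, during which the arm holds its last target. There are 200 camera calls.

## Task

The steel plate lies in the holding fixture, short of its end stop, under an open toggle clamp. Push the plate along between the guide rails until it is hard up against the end stop; then push the red clamp handle over and down, past its dead point, until it snaps into lock with the plate held, and leave it so. Only push with the fingers: the plate stays flat on the fixture, nothing is picked up, and the wrench, screwdriver, yellow can and spare plate around the fixture are left where they are.

Things in the scene. Friction and masses are not known exactly. Their poses are not given: they have to be found in the camera images.
- fixture: Holding fixture screwed to the bench, blue base plate 16 mm thick. Origin: at bench height under the nest's centre line; +x is the way the plate slides to the stop, z up. Base covers x -100 to 115, y -132 to 68 mm. Two dark guide rails along x (x -50 to 85 mm, inner faces at y +-36.5 mm, 12 mm wide, tops 30 mm above the bench); the channel is open at its -x end.
- stop_face (a point): Middle of the end stop's face (dark steel block 60 mm wide along y, top 36 mm above the bench) that looks along the fixture's -x. It is at x 80, y 0, z 21 mm in the fixture frame; same axes as the fixture. The plate is home when plate_front reaches this point.
- plate: Work piece: loose bright steel plate with dark holes, 100 x 70 x 10 mm (x, y, z), about 0.5 kg, flat on the fixture's base plate (underside 16 mm above the bench) between the rails, 1.5 mm play each side. Origin: centre of its underside; x along the fixture's x. Starts 35 to 65 mm short of the stop; slides under 3 to 5 N pushed at the middle of its free -x end.
- plate_front (a point): Middle of the plate's leading end face: 50 mm along +x from the plate's origin, 5 mm above its underside (half-way up). The free end to push lies 100 mm behind it.
- clamp_mount (a point): Foot of the toggle clamp, on top of the fixture's base plate at x 30, y -85 mm (fixture frame and axes). Steel foot and cheeks: x +-25 mm, y +-35 mm about this point, up to 59 mm above it. The clamp's arm and handle move in the upright plane x = 30 mm of the fixture. The open arm and spindle stand up to about 150 mm above the bench.
- handle_grip (a point): Middle of the red grip of the clamp handle (bar 94 mm long, 19 wide along the fixture's x, 15 thick). Own axes: -y along the handle to its free end 45 mm off; z: normal of the broad face that looks to the plate when open, up when locked. Push there along -z. Open: 75 to 102 degrees above level. Locked: 6 degrees above level, pointing to the fixture's -y, this point at y -200, z 73 mm there.
- swing_centre (a point): Centre of the handle's swing, fixed on the fixture at x 30, y -120, z 67 mm (fixture axes). As the handle closes, handle_grip follows to within 4 mm a circle of 81 mm radius about it in the plane x = 30 mm, over and down to the fixture's -y side. The line from here to handle_grip is 20 degrees steeper than the handle when open, 8 steeper half-way, 2 flatter when locked.
- clamp_handle (a joint): Angle (rad) of clamp handle to clamp arm, growing as it opens: 1.75 to 2.45 at the start, 0.55 when the cap first touches the plate, 0.1 dead point, 0 locked against its stop. Pushed near the grip's end it takes 1 to 2 N until the cap touches, then up to 10 N square to the handle; from about 0.2 it snaps to 0 and stays. Let go half-way it stays or drops until the cap rests on the plate, unlocked.
- clamp_cap: Black rubber cap, 19 mm across, 15 mm tall, sprung by up to 8 mm, on the spindle of the clamp's arm, 58 mm from the arm's pivot. Origin: centre of its lower face, z along the spindle. Open, it is raised above the plate on the -y side; locked, it stands at x 30, y -4 mm in the fixture frame and presses on the plate with about 30 N.
- wrench: Steel open-ended wrench, 170 mm long, lying on the bench. To be left alone. Origin: centre of its underside, x along its length.
- screwdriver: Screwdriver with red handle, 190 mm long, 26 mm thick, lying on the bench. To be left alone. Origin: centre of its underside, x along its length, blade to +x.
- oil_can: Yellow can, 54 mm across, 110 mm tall, standing on the bench. To be left alone. Origin: centre of its underside.
- spare_plate: A second steel plate, 100 x 70 x 10 mm like the first, lying flat on the bench beside the fixture. To be left alone. Origin: centre of its underside.

How it is judged:
On the way, in this order (a step that is already met when the one before it is completed fails the run):
1. the plate is against the end stop while the clamp is still open (x of plate_front in the frame of stop_face above -0.002 m and z of plate_front in the frame of stop_face below 0.003 m and value of joint clamp_handle above 0.6 rad), for 0.2 s.
2. the handle has snapped past the dead point into lock, with the plate held at the stop (x of plate_front in the frame of stop_face above -0.002 m and z of plate_front in the frame of stop_face below 0.003 m and value of joint clamp_handle below 0.04 rad and contact force between clamp_cap and plate above 20 N), for 0.3 s.
At the end, for the whole second after the job is handed in: The plate lies flat with its leading end within 2 mm of the stop face, the clamp handle is past its dead point (joint below 0.04 rad) and the rubber cap presses on the plate with more than 20 N (all of step 2 and angle between plate's own z axis and vertical below 0.05 rad and linear speed of plate below 0.02 m/s); the robot touches nothing.
It fails at once if the plate is lifted or tipped out of the nest (z of plate_front in the frame of stop_face above 0.008 m or angle between plate's own z axis and vertical above 0.12 rad).
It fails at once if the wrench, screwdriver, can or spare plate is moved by more than 30 mm or the can is tipped (distance of any of wrench, screwdriver, oil_can, spare_plate from where it was at the start of the episode above 0.03 m or angle between oil_can's own z axis and vertical above 0.3 rad).
It also fails if it takes over 54 s, if anything falls off the work surface, if the arm or the gripper's body presses on something with over 40 N, if the wrist force passes 120 N, or if a joint passes its speed limit or range.

## Working session

There is one attempt and no reset: what is moved stays moved. The work goes in short steps, Python scripts to look and compute and a tool call to move; the robot and the scene stay as the last step left them, time stands still between calls to the robot, and variables do not carry over. Pictures are saved under pics/ and viewed, about 8 in all and at most 12, crops included, and the job is handed in when it is done.

Besides the shell and the picture viewer there is one more tool, called after ">>>" as name(argument=value, ...) on one line, values as JSON. carry_out: Moves the arm, as the interface text tells. Its arguments: {"type":"object","properties":{"targets":{"type":"array","items":{"type":"array","items":{"type":"number"}}}},"required":["targets"]}

```bash
ls; mkdir -p pics
python3 - <<'E'
from bench import robot
import cv2,pickle
d={n:robot.snapshot(n) for n in("scene","side","wrist")}
pickle.dump(d,open('s0.pkl','wb'))
for n in d:
    cv2.imwrite(f'pics/{n}0.png',d[n]["image"][:,:,::-1]); print(n,d[n]["camera_matrix"].tolist(),d[n]["distortion"],d[n]["pose"].round(3).tolist())
print(robot.get_obs())
E
```

```text
pics
scene [[448.8021582362658, 0.0, 322.81171033723416], [0.0, 448.8021582362658, 191.8933245886371], [0.0, 0.0, 1.0]] [-0.10566398  0.          0.          0.          0.        ] [[-0.816, -0.373, 0.441, 0.963], [0.577, -0.551, 0.602, 0.593], [0.019, 0.746, 0.665, 0.676], [0.0, 0.0, 0.0, 1.0]]
side [[474.61245146840287, 0.0, 318.57124489110663], [0.0, 474.61245146840287, 197.66019152129485], [0.0, 0.0, 1.0]] [-0.02814575  0.          0.          0.          0.        ] [[-0.751, 0.498, -0.434, 0.166], [-0.661, -0.57, 0.489, 0.553], [-0.004, 0.654, 0.757, 0.835], [0.0, 0.0, 0.0, 1.0]]
wrist [[304.5096892509043, 0.0, 320.0297314558362], [0.0, 304.5096892509043, 198.56378254012793], [0.0, 0.0, 1.0]] [0.01033301 0.         0.         0.         0.        ] [[0.393, 0.891, 0.226, 0.284], [-0.919, 0.382, 0.095, -0.477], [-0.001, -0.245, 0.969, 0.384], [0.0, 0.0, 0.0, 1.0]]
{'time': 0.15, 'joint_positions': array([-1.26909690e+00,  8.77684541e-02,  1.37186530e+00, -9.07158594e-06,
        1.68360464e+00, -1.03096277e-01]), 'qvel': array([ 0.00016911, -0.0019227 , -0.00275093,  0.00282518, -0.00170133,
        0.00046556]), 'joint_torque': array([ 7.21530487e-04, -3.40641332e+01, -3.02794647e+01,  7.16822455e-02,
        3.05150100e-02, -1.19152082e-04]), 'tool_pos': array([ 0.21647883, -0.50515785,  0.20460343]), 'ee_rot': array([-1.66841451,  1.56915056,  1.87797283]), 'wrist_force': array([ 0.09360857, -0.20183197, -0.69055585]), 'wrist_torque': array([-0.00175501, -0.01821196, -0.04862045]), 'width': 0.09366674247272468}
```

View pics/scene0.png

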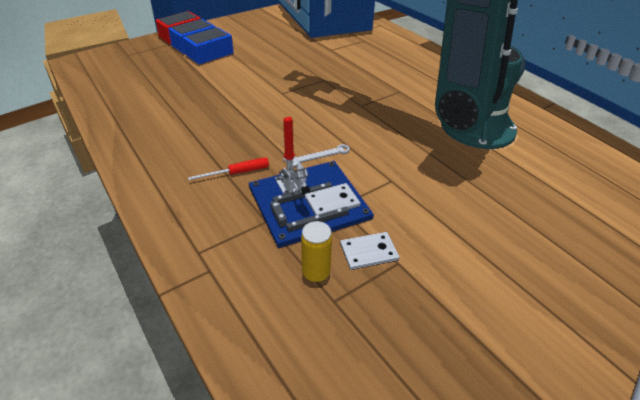

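View pics/side0.png

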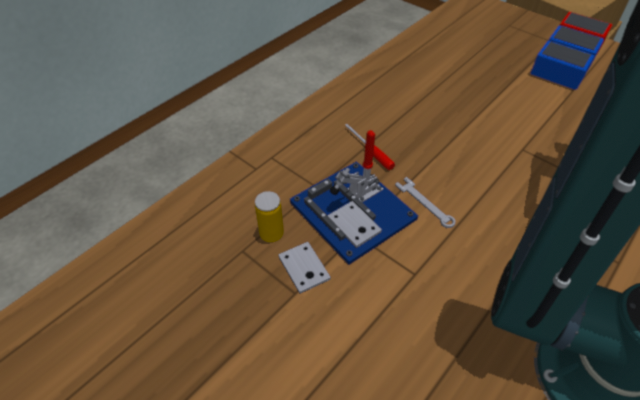

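```bash
cat > h.py <<'E'
import numpy as np,cv2,pickle
def ray(s,uv):
    p=cv2.undistortPoints(np.array(uv,float).reshape(-1,1,2),s["camera_matrix"],s["distortion"])[:,0]
    d=np.c_[p[:,0],-p[:,1],-np.ones(len(p))]@s["pose"][:3,:3].T
    return s["pose"][:3,3],d
def plane(s,uv,z):
    c,d=ray(s,uv); return c+d*((z-c[2])/d[:,2])[:,None]
def tri(s1,u1,s2,u2):
    c1,d1=ray(s1,[u1]);c2,d2=ray(s2,[u2]);d1=d1[0];d2=d2[0]
    t=np.linalg.lstsq(np.c_[d1,-d2],c2-c1,rcond=None)[0]
    a=c1+t[0]*d1;b=c2+t[1]*d2; return (a+b)/2,np.linalg.norm(a-b)
def proj(s,P):
    T=np.linalg.inv(s["pose"]);q=np.atleast_2d(P)@T[:3,:3].T+T[:3,3]
    q=q*[1,-1,-1]
    return cv2.projectPoints(q,np.zeros(3),np.zeros(3),s["camera_matrix"],s["distortion"])[0][:,0]
E
python3 - <<'E'
from h import *
d=pickle.load(open('s0.pkl','rb'))
a=d["scene"]["image"][110:260,240:380];b=d["side"]["image"][120:270,285:425]
m=np.hstack([cv2.resize(x,None,fx=2.85,fy=4,interpolation=cv2.INTER_CUBIC) for x in(a,b)])
m=np.vstack([cv2.resize(x,None,fx=4,fy=4,interpolation=cv2.INTER_CUBIC) for x in(a,b)]) if 0 else m
cv2.imwrite('pics/c1.png',m[:,:,::-1])
for n in("scene","side"):
    im=d[n]["image"]; h=cv2.cvtColor(im,cv2.COLOR_RGB2HSV)
    k=cv2.inRange(h,(105,120,40),(130,255,255)); k[:100]=0
    c=max(cv2.findContours(k,0,2)[0],key=cv2.contourArea)
    q=cv2.approxPolyDP(cv2.convexHull(c),4,True)[:,0]
    print(n,q.tolist(),plane(d[n],q,.016).round(4).tolist(),plane(d[n],q,0).round(4).tolist())
E
```

```text
scene [[334, 162], [372, 217], [332, 230], [306, 177], [307, 168]] [[0.4409, -0.0777, 0.016], [0.4855, 0.1171, 0.016], [0.5766, 0.1, 0.016], [0.5275, -0.0685, 0.016], [0.5072, -0.0947, 0.016]] [[0.4282, -0.094, 0.0], [0.4739, 0.1055, 0.0], [0.5672, 0.0881, 0.0], [0.5169, -0.0845, 0.0], [0.4962, -0.1114, 0.0]]
side [[416, 218], [349, 263], [291, 199], [306, 190], [380, 183]] [[0.4362, -0.0727, 0.016], [0.4736, 0.1153, 0.016], [0.6813, 0.0682, 0.016], [0.6741, 0.0254, 0.016], [0.5583, -0.1049, 0.016]] [[0.4414, -0.0849, 0.0], [0.4796, 0.1068, 0.0], [0.6914, 0.0587, -0.0], [0.684, 0.0151, -0.0], [0.5659, -0.1177, 0.0]]
```

View pics/c1.png

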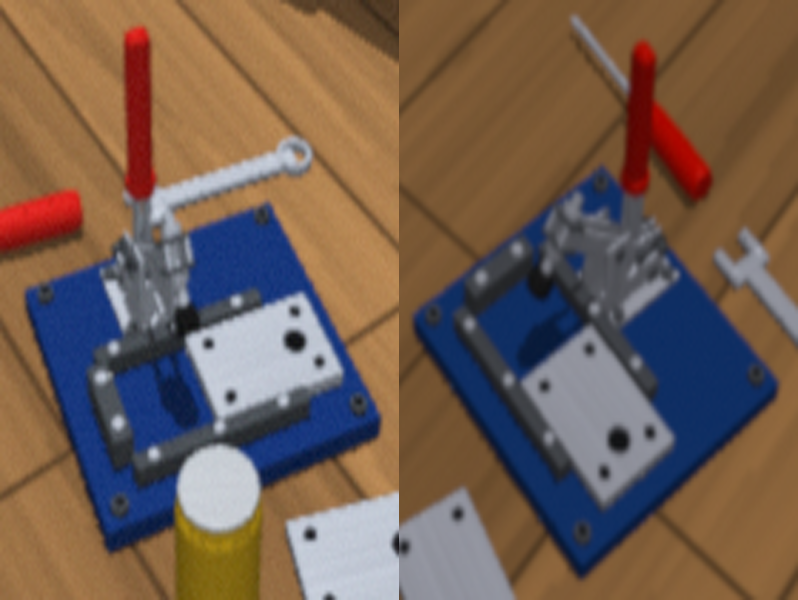

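View pics/wrist0.png

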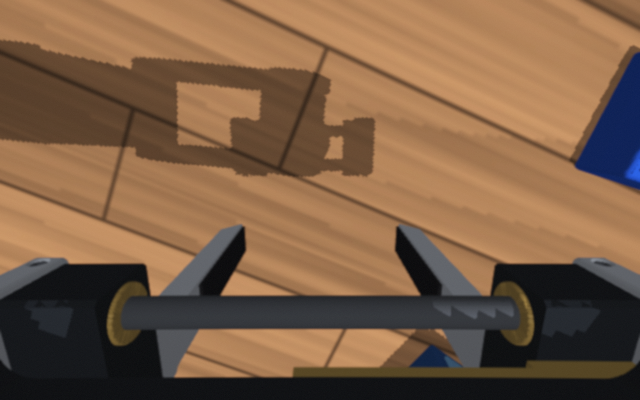

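Run:
```python
from h import *
from scipy.spatial.transform import Rotation as R
d=pickle.load(open('s0.pkl','rb'));a,b=d["scene"],d["side"]
S=lambda x,y:(240+x/2.85,110+y/4); D=lambda x,y:(285+(x-399)/2.85,120+y/4)
pt={'mm':(S(263,216),D(756,375)),'mp':(S(358,404),D(582,531)),'pp':(S(119,503),D(433,315)),'pm':(S(45,293),D(601,182)),
'gtop':(S(137,30),D(644,45)),'gbot':(S(141,190),D(634,188)),
'plmm':(S(306,293),D(674,438)),'plmp':(S(343,372),D(603,498))}
W={k:tri(a,v[0],b,v[1]) for k,v in pt.items()}
for k,(p,e) in W.items(): print(k,p.round(4),round(e,4))
P=np.array([W[k][0][:2] for k in('mm','mp','pp','pm')])
s=P-P.mean(0); print('sides',[np.linalg.norm(P[i]-P[(i+1)%4]).round(4) for i in range(4)])
M=np.array([(-1,-.93),(-1,.93),(1,.93),(1,-.93)])
yaw=np.arctan2((M[:,0]*s[:,1]-M[:,1]*s[:,0]).sum(),(M*s).sum())
C=lambda y:np.array([[np.cos(y),-np.sin(y)],[np.sin(y),np.cos(y)]])
o=P.mean(0)-C(yaw)@[.0075,-.032]; print('yaw',yaw,'o',o)
np.savez('f.npz',yaw=yaw,o=o)
for k,(p,e) in W.items(): print(k,((p[:2]-o)@C(yaw)).round(4),p[2].round(4))
for n,v in (('scene',0),('side',1)):
  for k in('plmm','plmp'):
    p=plane(d[n],[pt[k][v]],.026)[0]; print(n,k,((p[:2]-o)@C(yaw)).round(4))
  for k in('mm','mp','pp','pm'):
    p=plane(d[n],[pt[k][v]],.016)[0]; print(n,k,((p[:2]-o)@C(yaw)).round(4))
p=plane(b,[D(522,382),D(596,325)],.026);print('side front',((p[:,:2]-o)@C(yaw)).round(4))
# objects
for n in ('scene','side'):
  h=cv2.cvtColor(d[n]["image"],cv2.COLOR_RGB2HSV)
```

```text
mm [ 0.4512 -0.0713  0.0192] 0.001
mp [0.4876 0.0978 0.0195] 0.0006
pp [0.6701 0.0598 0.0191] 0.0014
pm [ 0.635  -0.1105  0.0189] 0.0
gtop [ 0.5719 -0.0646  0.194 ] 0.0007
gbot [ 0.5712 -0.0648  0.0924] 0.0015
plmm [0.4702 0.011  0.027 ] 0.0015
plmp [0.486  0.0765 0.0263] 0.0024
sides [np.float64(0.173), np.float64(0.1865), np.float64(0.1739), np.float64(0.188)]
yaw -0.20784968849328306 o [0.56024062 0.02680108]
mm [-0.0865 -0.1185] 0.0192
mp [-0.0857  0.0545] 0.0195
pp [0.1007 0.055 ] 0.0191
pm [ 0.1015 -0.119 ] 0.0189
gtop [ 0.0302 -0.087 ] 0.194
gbot [ 0.0297 -0.0874] 0.0924
plmm [-0.0849 -0.034 ] 0.027
plmp [-0.0829  0.0333] 0.0263
scene plmm [-0.0854 -0.034 ]
scene plmp [-0.083   0.0346]
scene mm [-0.0882 -0.1214]
scene mp [-0.0877  0.0518]
scene pp [0.1    0.0513]
scene pm [ 0.1007 -0.1223]
side plmm [-0.0839 -0.0354]
side plmp [-0.082   0.0319]
side mm [-0.0846 -0.1212]
side mp [-0.0838  0.0525]
side pp [0.1024 0.0543]
side pm [ 0.1036 -0.1209]
side front [[ 0.0146  0.0321]
 [ 0.0121 -0.0391]]
```

```bash
cat >> h.py <<'E'
from scipy.spatial.transform import Rotation as Ro
_f=None
def fx(p):
    f=np.load('f.npz');y=float(f['yaw']);c=np.array([[np.cos(y),-np.sin(y)],[np.sin(y),np.cos(y)]])
    return np.r_[c@np.array(p[:2])+f['o'],p[2]]
def tofx(p):
    f=np.load('f.npz');y=float(f['yaw']);c=np.array([[np.cos(y),-np.sin(y)],[np.sin(y),np.cos(y)]])
    return np.r_[(np.array(p[:2])-f['o'])@c,p[2]]
def go(o,p):
    R=Ro.from_euler('xyz',o["ee_rot"]).as_matrix(); return R.T@(fx(p)-o["tool_pos"])*100
E
python3 - <<'E'
from h import *
from bench import robot
o=robot.get_obs();R=Ro.from_euler('xyz',o["ee_rot"]).as_matrix();print(R.round(3));print(go(o,(-.115,0,.206)))
y=float(np.load('f.npz')['yaw']);print(np.degrees([np.arctan2(R[1,1],R[0,1]),y+np.pi/2,np.arctan2(R[1,2],R[0,2]),y]))
E
```

```text
[[-0.     0.394 -0.919]
 [ 0.002 -0.919 -0.394]
 [-1.    -0.002 -0.   ]]
[ -0.06399102 -41.97144874 -43.13966841]
[ -66.80696535   78.09109008 -156.8069804   -11.90890992]
```

>>> carry_out(targets=[[1,0,-2.8,-2.88,0],[1,0,-2.8,-2.88,0],[1,0,-2.8,-2.88,0],[1,0,-2.8,-2.88,0],[1,0,-2.8,-2.88,0],[1,0,-2.8,-2.88,0],[1,0,-2.8,-2.88,0],[1,0,-2.8,-2.88,0],[1,0,-2.8,-2.88,0],[1,0,-2.8,-2.88,0],[1,0,-2.8,-2.88,0],[1,0,-2.8,-2.88,0],[1,0,-2.8,-2.88,0],[1,0,-2.8,-2.88,0],[1,0,-2.8,-2.88,0],[1,0,0,0,0]])

```text
time: 1.75
tool_pos: [0.4488, 0.0544, 0.2048]
ee_rot: [-1.432, 1.569, 2.12]
wrist_force: [-1.1, -0.7, 0.2]
width: 0.0003
```

>>> carry_out(targets=[[1,0,0,0,-8.05],[1,0,0,0,-8.05],[1,0,0,0,-8.05],[1,0,0,0,-8.05],[1,0,0,0,-8.05],[1,0,0,0,-8.05],[1,0,0,0,-8.05],[1,0,0,0,-8.05],[1,0,0,0,-8.05],[1,0,0,0,-8.05],[1,0,0,0,-8.05],[1,0,0,0,-8.05],[1,0,0,0,-8.05],[1,0,0,0,-8.05],[1,0,0,0,-8.05],[1,0,0,0,-8.05],[1,0,0,0,-8.05],[1,0,0,0,-8.05],[1,0,0,0,0],[1,0,0,0,0]])

```text
time: 3.75
tool_pos: [0.448, 0.05, 0.2053]
ee_rot: [-2.137, 1.57, -2.349]
wrist_force: [0.1, 0.2, -0.3]
width: 0.0007
```

Run:
```python
from h import *
from bench import robot
s=robot.snapshot("wrist");cv2.imwrite('pics/w1.png',s["image"][:,:,::-1]);pickle.dump(s,open('w1.pkl','wb'))
o=robot.get_obs();R=Ro.from_euler('xyz',o["ee_rot"]).as_matrix();print(tofx(o["tool_pos"]),o["joint_positions"],o["width"],o["wrist_force"]);print(go(o,(-.115,0.,.019)))
print(np.degrees([np.arctan2(R[1,1],R[0,1])]))
```

```text
[-0.11457936 -0.00034587  0.20533684] [-1.42911458e-02 -1.35694725e-01  1.58916148e+00 -2.73593067e-04
  1.68846088e+00 -1.37412329e+00] 0.00040944111963692794 [-0.20529503 -0.37494914 -0.55800899]
[18.63368282  0.04063979 -0.03704006]
[77.91080785]
```

View pics/w1.png

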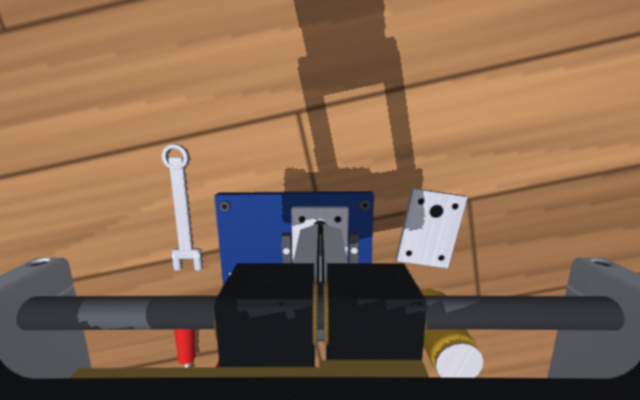

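>>> carry_out(targets=[[1,3.5,0,0,0],[1,3.5,0,0,0],[1,3.5,0,0,0],[1,3.5,0,0,0],[1,2.5,0,0,0],[1,1.5,0,0,0],[1,0.5,0,0,0],[1,0,0,0,0],[1,0,0,0,0]])

```text
time: 4.7
tool_pos: [0.4492, 0.0505, 0.0215]
ee_rot: [0.126, 1.569, -0.082]
wrist_force: [-0.2, -0.2, -0.7]
width: 0.0001
```

>>> carry_out(targets=[[1,0,0,0.5,0],[1,0,0,0.5,0],[1,0,0,0.5,0],[1,0,0,0.5,0],[1,0,0,0.5,0],[1,0,0,0.5,0],[1,0,0,0,0]])

```text
time: 5.4
tool_pos: [0.4779, 0.0443, 0.0203]
ee_rot: [-2.761, 1.57, -2.969]
wrist_force: [-1.2, 0.6, 1.8]
width: 0.0006
```

>>> carry_out(targets=[[1,0,0,0.4,0],[1,0,0,0.4,0],[1,0,0,0.4,0],[1,0,0,0.4,0],[1,0,0,0.4,0],[1,0,0,0.4,0],[1,0,0,0.4,0],[1,0,0,0.4,0],[1,0,0,0.4,0],[1,0,0,0.4,0],[1,0,0,0.4,0],[1,0,0,0.4,0],[1,0,0,0,0]])

```text
time: 6.7
tool_pos: [0.5257, 0.0343, 0.0207]
ee_rot: [0.006, 1.569, -0.202]
wrist_force: [-0.7, -0.3, -0.8]
width: 0.0001
```

Run:
```python
from h import *
from bench import robot
o=robot.get_obs();print(tofx(o["tool_pos"]),o["wrist_force"])
s={n:robot.snapshot(n) for n in("scene","side")};pickle.dump(s,open('s1.pkl','wb'))
a=s["scene"]["image"][110:260,240:380];b=s["side"]["image"][120:270,285:425]
cv2.imwrite('pics/c2.png',np.hstack([cv2.resize(x,None,fx=2.85,fy=4,interpolation=cv2.INTER_CUBIC) for x in(a,b)])[:,:,::-1])
```

```text
[-0.03534463  0.00018012  0.0207396 ] [-0.68393853 -0.33448884 -0.79014754]
```

View pics/c2.png

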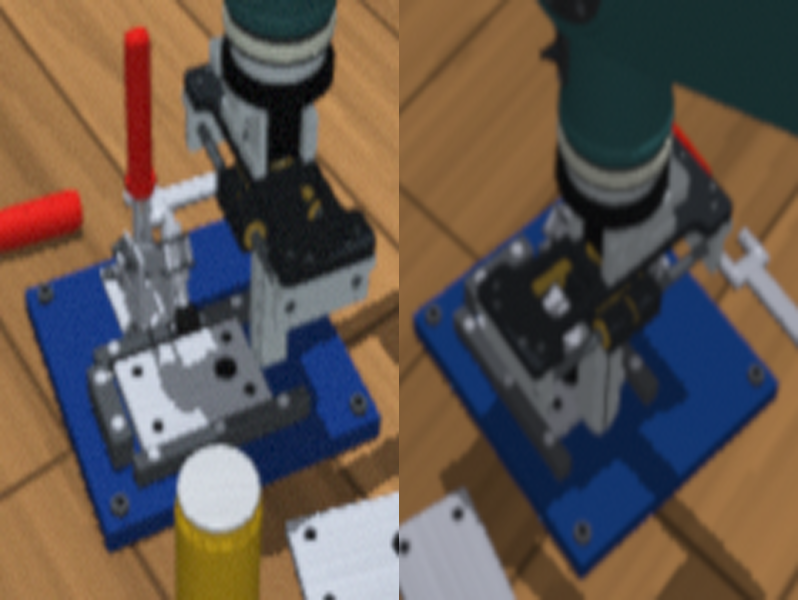

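>>> carry_out(targets=[[1,0,0,0.2,0],[1,0,0,0.2,0],[1,0,0,0.1,0],[1,0,0,0.1,0],[1,0,0,0,0]])

```text
time: 7.3
tool_pos: [0.5304, 0.0334, 0.0207]
ee_rot: [2.794, 1.571, 2.586]
wrist_force: [-4.6, 1.0, 2.5]
width: 0.0008
```

>>> carry_out(targets=[[1,0,0,0.1,0],[1,0,0,0.1,0],[1,0,0,0,0],[1,0,0,0,0]])

```text
time: 7.7
tool_pos: [0.5323, 0.0329, 0.0205]
ee_rot: [-2.888, 1.57, -3.095]
wrist_force: [-5.3, 1.0, 4.4]
width: 0.0006
```

>>> carry_out(targets=[[1,0,0,0.1,0],[1,0,0,0.1,0],[1,0,0,0,0]])

```text
time: 8.0
tool_pos: [0.5324, 0.0329, 0.0204]
ee_rot: [-3.088, 1.566, 2.988]
wrist_force: [-9.3, 2.2, 7.7]
width: 0.0004
```

Run:
```python
from h import *
from bench import robot
o=robot.get_obs();print(tofx(o["tool_pos"]),o["wrist_force"])
```

```text
[-0.02849708  0.00021031  0.02040691] [-9.30094428  2.15369334  7.7153979 ]
```

>>> carry_out(targets=[[1,0,0,0.2,0],[1,0,0,0,0],[1,0,0,0,0],[1,0,0,0,0]])

```text
time: 8.4
tool_pos: [0.5325, 0.0329, 0.0203]
ee_rot: [-3.081, 1.562, 2.995]
wrist_force: [-13.5, 2.6, 11.2]
width: 0.0009
```

>>> carry_out(targets=[[1,0,0,-0.5,0],[1,0,0,-0.5,0],[1,0,0,-1,0],[1,0,0,-2,0],[1,-3,0,-3,0],[1,-4,0,0,0],[1,-4,0,0,0],[1,-4,0,0,0],[1,-4,0,0,0],[1,-3,0,0,0],[1,0,0,0,0],[1,0,0,0,0]])

```text
time: 9.6
tool_pos: [0.4681, 0.0464, 0.2405]
ee_rot: [0.052, 1.569, -0.156]
wrist_force: [-0.1, 0.6, -0.3]
width: 0.0004
```

Run:
```python
from h import *
from bench import robot
o=robot.get_obs();print(tofx(o["tool_pos"]),o["wrist_force"],go(o,(.03,-.03,.25)))
s={n:robot.snapshot(n) for n in("scene","side")};pickle.dump(s,open('s2.pkl','wb'))
a=s["scene"]["image"][110:260,240:380];b=s["side"]["image"][120:270,285:425]
cv2.imwrite('pics/c3.png',np.hstack([cv2.resize(x,None,fx=2.85,fy=4,interpolation=cv2.INTER_CUBIC) for x in(a,b)])[:,:,::-1])
```

```text
[-9.41920130e-02  1.94372933e-04  2.40473385e-01] [-0.10887288  0.619651   -0.26423592] [-0.92937744 -3.01832707 12.42123527]
```

View pics/c3.png

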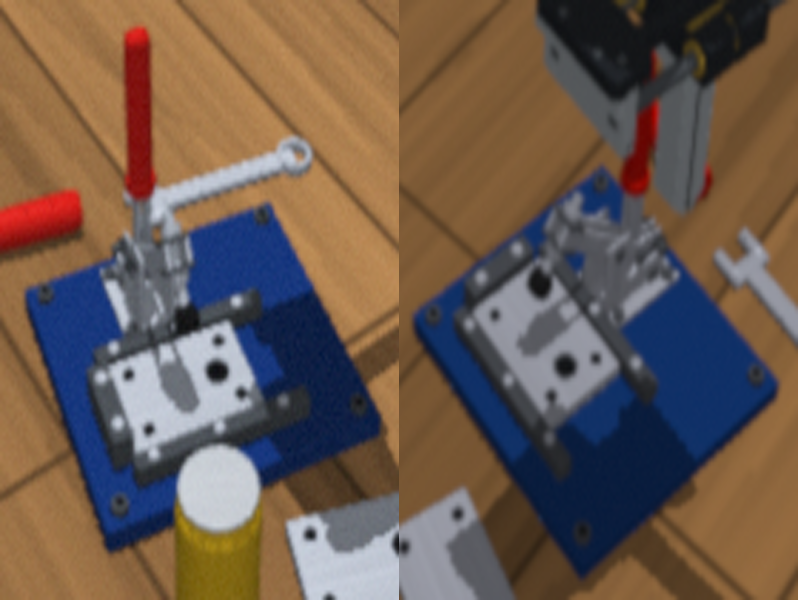

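```bash
cat > arc.py <<'E'
import numpy as np
def P(th,s=25,pen=0,w=12.5):
    off=np.interp(th,[6,48,90],[-2,8,20]);f=np.radians(th+off);t=np.radians(th)
    G=np.array([-120-81*np.cos(f),67+81*np.sin(f)])
    return G+(7.5-pen)*np.array([np.sin(t),np.cos(t)])+s*np.array([-np.cos(t),np.sin(t)])+[w,0]
if __name__=="__main__":
    p0=None
    for th in list(range(95,5,-5))+[6,3]:
        p=P(th); print(th,p.round(1),None if p0 is None else ((p-p0)*[1,-1]/10).round(2)[::-1]); p0=p
E
python3 arc.py
```

```text
95 [-63.6 164.7] None
90 [-72.3 168.1] [-0.35 -0.87]
85 [-83.2 171.3] [-0.32 -1.09]
80 [-94.4 173.3] [-0.2  -1.12]
75 [-105.7  174.1] [-0.08 -1.13]
70 [-117.1  173.7] [ 0.04 -1.14]
65 [-128.3  172. ] [ 0.16 -1.12]
60 [-139.3  169.2] [ 0.28 -1.1 ]
55 [-149.9  165.2] [ 0.4  -1.06]
50 [-160.1  160.1] [ 0.51 -1.01]
45 [-169.4  154.1] [ 0.6  -0.94]
40 [-178.   147.2] [ 0.69 -0.86]
35 [-185.8  139.4] [ 0.77 -0.78]
30 [-192.8  131. ] [ 0.85 -0.7 ]
25 [-198.8  121.8] [ 0.92 -0.6 ]
20 [-203.9  112.1] [ 0.97 -0.51]
15 [-207.9  101.9] [ 1.02 -0.4 ]
10 [-210.8   91.3] [ 1.05 -0.29]
6 [-212.4   82.7] [ 0.86 -0.16]
3 [-213.1   77.2] [ 0.55 -0.07]
```

>>> carry_out(targets=[[1,-0.5,0,3,0],[1,-0.5,0,3,0],[1,0,0,3,0],[1,0,-1,2,0],[1,0,-1,1.4,0],[1,0,-1,0,0],[1,0,0,0,0],[1,0,0,0,0]])

```text
time: 10.5
tool_pos: [0.5822, -0.0084, 0.2505]
ee_rot: [2.483, 1.57, 2.275]
wrist_force: [0.4, -0.6, -0.9]
width: 0.0003
```

>>> carry_out(targets=[[1,2,0,0,0],[1,3,0,0,0],[1,2.5,0,0,0],[1,0.8,0,0,0],[1,0,-1,0,0],[1,0,-1,0,0],[1,0,-1,0,0],[1,0,-0.8,0,0],[1,0,0,0,0],[1,0,0,0,0]])

```text
time: 11.5
tool_pos: [0.5753, -0.0461, 0.168]
ee_rot: [0.227, 1.57, 0.018]
wrist_force: [0.0, -0.4, 0.1]
width: 0.0003
```

>>> carry_out(targets=[[1,-0.2,-0.6,0,0],[1,-0.2,-0.6,0,0],[1,-0.1,-0.6,0,0],[1,-0.1,-0.6,0,0],[1,0,0,0,0]])

```text
time: 12.0
tool_pos: [0.5701, -0.0701, 0.1737]
ee_rot: [-0.988, 1.57, -1.197]
wrist_force: [-0.3, -0.6, -0.1]
width: 0.0002
```

Run:
```python
from h import *
from bench import robot
o=robot.get_obs();print(tofx(o["tool_pos"]),o["wrist_force"])
s={n:robot.snapshot(n) for n in("scene","side")}
a=s["scene"]["image"][60:260,240:380];b=s["side"]["image"][70:270,285:425]
cv2.imwrite('pics/c4.png',np.hstack([cv2.resize(x,None,fx=2.85,fy=3,interpolation=cv2.INTER_CUBIC) for x in(a,b)])[:,:,::-1])
```

```text
[ 0.02968088 -0.09276873  0.17371087] [-0.34802117 -0.5966317  -0.09053193]
```

View pics/c4.png

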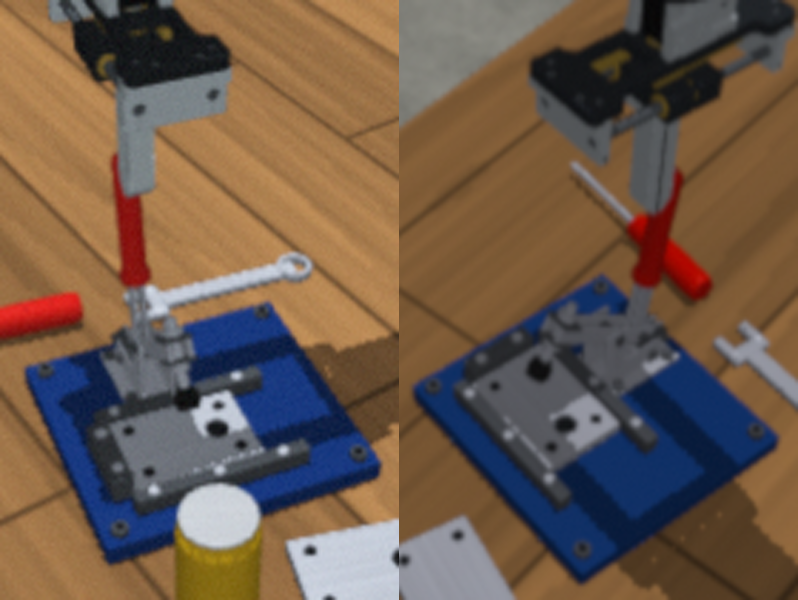

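>>> carry_out(targets=[[1,0,-0.6,0,0],[1,0,-0.6,0,0],[1,0,-0.6,0,0],[1,0,-0.6,0,0],[1,0.1,-0.55,0,0],[1,0.1,-0.55,0,0],[1,0.15,-0.55,0,0],[1,0.15,-0.55,0,0],[1,0.2,-0.53,0,0],[1,0.2,-0.53,0,0],[1,0.25,-0.5,0,0],[1,0.25,-0.5,0,0],[1,0.3,-0.5,0,0],[1,0.3,-0.5,0,0],[1,0.35,-0.45,0,0],[1,0.35,-0.45,0,0],[1,0,0,0,0]])

```text
time: 13.8
tool_pos: [0.552, -0.1533, 0.1455]
ee_rot: [-3.113, 1.569, 2.962]
wrist_force: [-0.1, -1.1, -1.6]
width: 0.0005
```

Run:
```python
from h import *
from bench import robot
from arc import P
o=robot.get_obs();print(tofx(o["tool_pos"]),o["wrist_force"],P(40))
s={n:robot.snapshot(n) for n in("scene","side")}
a=s["scene"]["image"][60:260,240:380];b=s["side"]["image"][70:270,285:425]
cv2.imwrite('pics/c5.png',np.hstack([cv2.resize(x,None,fx=2.85,fy=3,interpolation=cv2.INTER_CUBIC) for x in(a,b)])[:,:,::-1])
```

```text
[ 0.02910088 -0.17795722  0.14554876] [-0.14440704 -1.136932   -1.56508092] [-178.00060264  147.17499544]
```

View pics/c5.png

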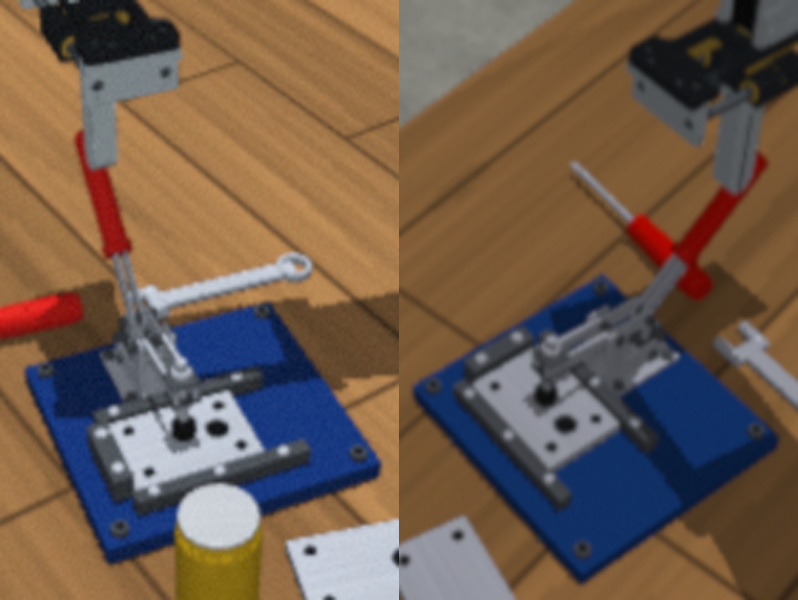

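>>> carry_out(targets=[[1,0.35,-0.4,0,0],[1,0.4,-0.4,0,0],[1,0.4,-0.35,0,0],[1,0.45,-0.35,0,0],[1,0.45,-0.3,0,0],[1,0.45,-0.3,0,0],[1,0.5,-0.25,0,0],[1,0.5,-0.25,0,0],[1,0.5,-0.2,0,0],[1,0.5,-0.2,0,0],[1,0.5,-0.15,0,0],[1,0.5,-0.15,0,0],[1,0,0,0,0]])

```text
time: 15.2
tool_pos: [0.5448, -0.185, 0.0898]
ee_rot: [2.97, 1.568, 2.762]
wrist_force: [0.2, -0.1, 0.4]
width: 0.0006
```

>>> carry_out(targets=[[1,0.3,-0.05,0,0],[1,0.3,-0.05,0,0],[1,0.2,0,0,0],[1,0,0,0,0]])

```text
time: 15.6
tool_pos: [0.5456, -0.1862, 0.0838]
ee_rot: [-0.6, 1.57, -0.808]
wrist_force: [-0.5, 0.4, 0.3]
width: 0.0008
```

Run:
```python
from h import *
from bench import robot
o=robot.get_obs();print(tofx(o["tool_pos"]),o["wrist_force"])
```

```text
[ 0.0296473  -0.21145101  0.08382796] [-0.52954305  0.43290372  0.30979098]
```

>>> carry_out(targets=[[1,0.1,0,0,0],[1,0.1,0,0,0],[1,0.1,0,0,0],[1,0,0,0,0],[1,0,0,0,0]])

```text
time: 16.1
tool_pos: [0.5458, -0.1863, 0.0829]
ee_rot: [-0.419, 1.569, -0.626]
wrist_force: [-3.6, 1.3, 9.3]
width: 0.0002
```

>>> carry_out(targets=[[1,-0.5,0,0,0],[1,-1,0,0,0],[1,-3,0,0,0],[1,-4,0,0,0],[1,-4,0,0,0],[1,-4,-2,-2,0],[1,0,-3,-4,0],[1,0,-3,-4,0],[1,0,0,0,0],[1,0,0,0,0]])

```text
time: 17.1
tool_pos: [0.4309, -0.2441, 0.246]
ee_rot: [0.038, 1.569, -0.171]
wrist_force: [0.3, 0.0, 0.5]
width: 0.0007
```

Run:
```python
from h import *
from bench import robot
o=robot.get_obs();print(tofx(o["tool_pos"]),o["wrist_force"])
s={n:robot.snapshot(n) for n in("scene","side")};pickle.dump(s,open('s3.pkl','wb'))
for n in s: # expected: grip centre top when locked, free-end corners of the plate, stop-home
    print(n,proj(s[n],[fx(p) for p in((.03,-.2,.073),(.03,-.245,.0775),(-.02,.035,.026),(-.02,-.035,.026))]).round(1).tolist())
a=s["scene"]["image"][110:260,240:380];b=s["side"]["image"][120:270,285:425]
cv2.imwrite('pics/c6.png',np.hstack([cv2.resize(x,None,fx=2.85,fy=4,interpolation=cv2.INTER_CUBIC) for x in(a,b)])[:,:,::-1])
```

```text
[-0.07064257 -0.2917826   0.24600668] [0.32776287 0.02651302 0.47432593]
scene [[273.2, 137.3], [267.1, 125.8], [333.4, 211.0], [320.2, 190.3]]
side [[403.8, 151.6], [418.0, 142.2], [336.9, 226.2], [362.0, 211.0]]
```

View pics/c6.png

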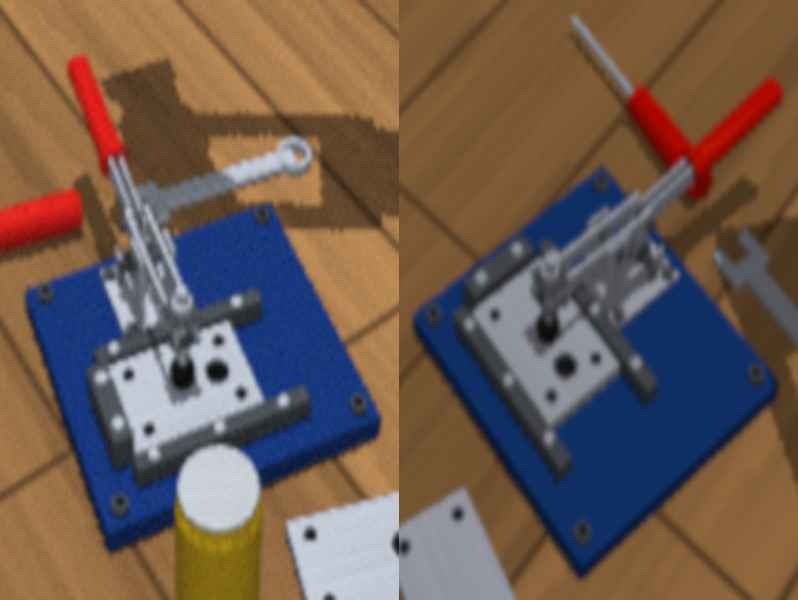

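```bash
python3 -c "
from bench import robot
print(robot.close_job())"
```

```text
the job is handed in; nothing more can be done
None
```

I pushed the plate about 64 mm along the rails to the end stop. I then pushed the clamp handle over its arc and down into lock, backed the arm clear, and handed the job in at about 17 s of the 54 s allowed. The hand-in reports no verdict.

- **Plate at the stop:** at the end of the push the fingertips stopped moving while the push force rose to about 13.5 N. The free end is where it should be for a seated plate, to within the measuring error (about 2 mm in the pictures). The clamp was still open then.
- **Handle locked:** after the snap, pressing gently down met a hard stop of about 9 N at 82.9 mm, where I calculated 82.7 mm for a locked handle. In the last two pictures the handle end lies within about 2 pixels of its locked position.
- **Cap:** it rests on the plate in the last pictures, but I could not measure the clamping force directly. The 20 N requirement rests on the handle being locked.
- **Surroundings:** the wrench, screwdriver, can and spare plate look unmoved in the last pictures, as far as they are in view. The robot touches nothing.

No check failed. One small disagreement: the triangulated heights of the base's corner screws came out about 3 mm above the stated 16 mm base. I took this as the screw heads plus calibration error, and it did not affect the moves.

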